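# Put the sharpening stones back in their fitted rows

### The job

Put the three sharpening stones away in the rack, each in the row made for its length, right way up and lying flat on the row's floor with one end under the steel bridge and pushed fully home, flush against the end wall beneath it. Leave the bell, the egg carton, the bottle opener and the bins alone.

Things in the scene. Friction and masses are not known exactly. Their poses are not given: they have to be found in the camera images.
- rack: Pale wooden board, 220 x 290 x 12 mm, fixed to the bench, carrying the three rows side by side, 90 mm apart, in an order that changes. Origin: centre of its underside.
- mat: Cork mat, 260 x 350 x 4 mm, fixed, on which the three stones lie at the start. Origin: centre of its underside.
- stone_short: The short sharpening stone: rigid grey two-layer bar 110 mm long (own x), 36 mm wide (y), 26 mm high (z), about 0.23 kg. Origin: centre of its underside. Either end may go first.
- row_short_end (a point): End of the short row, whose floor is 118 mm long between end wall and far stop. The point is on that floor (20 mm above the bench), midway across, at the end wall's inner face; x runs along the floor from the end wall to the far stop, y across, z up. The far stop and its corner cheeks (last 16 mm) rise 12 mm above the floor; all walls 8 to 12 mm thick.
- row_short: The short row: fixed wooden holder 57 mm wide, channel 41 mm wide. A steel bridge roofs its first 22 mm at the end wall: underside 37 mm, top 41 mm above the floor, on side cheeks; from there to the far cheeks the sides are open. No room to lower the stone level: it goes in tilted some 20 degrees, low end under the bridge first. Origin: 8 mm below the row-end point.
- stone_medium: The medium sharpening stone: rigid grey two-layer bar 140 mm long (own x), 36 mm wide (y), 26 mm high (z), about 0.29 kg. Origin: centre of its underside. Either end may go first.
- row_medium_end (a point): End of the medium row, whose floor is 148 mm long between end wall and far stop. The point is on that floor (20 mm above the bench), midway across, at the end wall's inner face; x runs along the floor from the end wall to the far stop, y across, z up. The far stop and its corner cheeks (last 16 mm) rise 12 mm above the floor; all walls 8 to 12 mm thick.
- row_medium: The medium row: fixed wooden holder 57 mm wide, channel 41 mm wide. A steel bridge roofs its first 22 mm at the end wall: underside 37 mm, top 41 mm above the floor, on side cheeks; from there to the far cheeks the sides are open. No room to lower the stone level: it goes in tilted some 20 degrees, low end under the bridge first. Origin: 8 mm below the row-end point.
- stone_long: The long sharpening stone: rigid grey two-layer bar 170 mm long (own x), 36 mm wide (y), 26 mm high (z), about 0.35 kg. Origin: centre of its underside. Either end may go first.
- row_long_end (a point): End of the long row, whose floor is 178 mm long between end wall and far stop. The point is on that floor (20 mm above the bench), midway across, at the end wall's inner face; x runs along the floor from the end wall to the far stop, y across, z up. The far stop and its corner cheeks (last 16 mm) rise 12 mm above the floor; all walls 8 to 12 mm thick.
- row_long: The long row: fixed wooden holder 57 mm wide, channel 41 mm wide. A steel bridge roofs its first 22 mm at the end wall: underside 37 mm, top 41 mm above the floor, on side cheeks; from there to the far cheeks the sides are open. No room to lower the stone level: it goes in tilted some 20 degrees, low end under the bridge first. Origin: 8 mm below the row-end point.
- bell: Red bike bell, 58 mm across, 43 mm high, loose. Origin: centre of its underside.
- carton: White plastic egg carton shell with six bumps, 105 x 155 x 42 mm, loose. Origin: centre of its underside.
- opener: Stainless bottle opener lying flat, about 130 x 38 x 6 mm, loose. Origin: on its underside, near its middle.
- bins: Stacked pair of clear plastic bins, 210 x 140 x 171 mm together, standing loose. Origin: centre of the underside.
Things that resemble listed ones, but are neither listed nor needed, are in the scene too. What is shaped like the stone_long but purple is not meant.

How it is judged:
At the end, for the whole second after the job is handed in: Each stone lies released and at rest in the row of its own length: flat on the row floor (within 3 mm, tilt under 0.05 rad), along the row (within 0.07 rad, 6 mm across), its end within 3 mm of the end wall under the bridge (x of stone_short in the frame of row_short_end between 0.052 and 0.058 m and y of stone_short in the frame of row_short_end between -0.006 and 0.006 m and z of stone_short in the frame of row_short_end between -0.003 and 0.003 m and angle between the x axis of stone_short and the x axis of row_short_end, either way round below 0.07 rad and angle between each of stone_short, stone_medium, stone_long's own z axis and vertical below 0.05 rad and linear speed of each of stone_short, stone_medium, stone_long below 0.02 m/s and x of stone_medium in the frame of row_medium_end between 0.067 and 0.073 m and y of stone_medium in the frame of row_medium_end between -0.006 and 0.006 m and z of stone_medium in the frame of row_medium_end between -0.003 and 0.003 m and angle between the x axis of stone_medium and the x axis of row_medium_end, either way round below 0.07 rad and x of stone_long in the frame of row_long_end between 0.082 and 0.088 m and y of stone_long in the frame of row_long_end between -0.006 and 0.006 m and z of stone_long in the frame of row_long_end between -0.003 and 0.003 m and angle between the x axis of stone_long and the x axis of row_long_end, either way round below 0.07 rad); the robot touches nothing.
It fails at once if the bike bell is moved more than 30 mm (distance of bell from where it was at the start of the episode above 0.03 m).
It fails at once if the egg carton is moved more than 30 mm (distance of carton from where it was at the start of the episode above 0.03 m).
It fails at once if the bottle opener is moved more than 30 mm (distance of opener from where it was at the start of the episode above 0.03 m).
It fails at once if the pair of bins is moved more than 30 mm (distance of bins from where it was at the start of the episode above 0.03 m).
It also fails if it takes over 72 s, if anything falls off the work surface, if the arm or the gripper's body presses on something with over 40 N, if the wrist force passes 120 N, or if a joint passes its speed limit or range.

### The arm

A 6-joint arm with a two-finger parallel gripper is mounted at the origin on the work surface. World frame = base frame: x ahead of the robot, y to its left, z up, the work surface at z = 0. Lengths are in m, angles in rad, forces in N, time in s.
With the tool pointing down it reaches from about 0.3 to 0.85 m from the base axis. Payload 4.2 kg.
Tool frame: the origin (TCP) lies where the fingers leave the gripper's body, on its centre line; the fingertips stand 78 mm ahead of it and the grasp point (between the pads) lies 60 mm ahead of it; z points along the fingers, y is the direction in which the jaws open and shut (so a half turn about z gives the same grasp; the last joint's range is limited). The gripper opens to 91 mm and grips with 3 to 60 N. Pads are 32 mm wide; open, the fingers measure 118 mm over their backs; the gripper's body (76 mm by 178 mm) begins 60 mm behind the grasp point.
Start: joints at [1.319, 0.32, 1.565, -0, 1.257, -0.02], TCP at [0.132, 0.56, 0.292] pointing down, gripper open.
Joint ranges: [-3.11, 3.11], [-0.84, 2.01], [0.21, 2.61], [-1.34, 4.49], [0.05, 2.63], [-2.56, 2.56]. Speed limits (rad/s): [2.57, 2.57, 3.14, 3.14, 3.14, 3.14].

### API

Orientations are given as a unit quaternion [w, x, y, z].
In Python, from station import read_state, optics, env gives the robot as it stands. The module is installed in compiled form; this text tells all that it offers.
- The arm moves only by the shell command python3 -m crank 'ROWS' [FORCE]. ROWS is JSON, a list of rows, each an object with "offset": the shift along the tool's x, y, z in mm, a list of three; "dr": the turn, a rotation vector about the tool's x, y, z in rad, a list of three; "fingers": the closure in counts, from 0 (fully open) to 255 (shut). In form: [{"offset": [tx, ty, tz], "dr": [ax, ay, az], "fingers": fingers}, ...]. A call has 1 to 10 rows; each row is the pose to reach, as a shift and turn from the pose commanded when the call began, along the tool's axes at that moment; what a row does not reach only later rows make up. A row lasts 1/10 s, in which the tool goes at most 50 mm and 8.59 degrees, less where a joint would pass 70% of its speed; a pose out of reach is approached as far as the arm can. A call with a gripper value outside its range is refused whole. The fingers move at their own pace and stop on an object; FORCE is the grip in N (left out, the last holds). Time passes only in rows, so rows that repeat a pose let the fingers close. It gives the time, the measured TCP pose, the force and the opening at its end, in the units of the state.
- read_state(): the state, without advancing time (a new reading comes with each control period).
- optics.snapshot(name): name is "scene" or "top"; returns (picture, depth): 384x512x3 uint8, red, green, blue; 384x512 float32, m along the optical axis (not along the pixel's ray), 0 where there is no reading.
- optics.get_calibration(name): a dict with "intrinsics" (3x3 intrinsics, pixels), "pose" (4x4, takes a point from camera to world coordinates). Camera axes: x right, y down, z forward; pixel columns grow to the right and rows downward; lengths in m; the calibration is good to about 2 mm. A picture is of the moment at which its call begins. get_calibration takes no time and is no camera call.
- env.job_done(): hands the job in, once; it reports no verdict.
The state is a dict: "time": time; "joint_positions": joint angles; "qd": joint speeds; "effort": joint torques, N m; "position": TCP position; "ee_rot": TCP orientation; "ft_force": force on the tool from outside, world axes, zero at the start; "torque": the same for the moment, N m; "grip_width": opening from 0.0 (shut) to 1.0 (fully open).
Only numpy, scipy, OpenCV 4.12 (cv2) and the standard library are available. Lean on these libraries where they do the work, as an engineer would, in place of code of your own. Each camera call takes 0.05 s, during which the arm holds its last target.

## Working session

There is one attempt and no reset: what is moved stays moved. The work goes in short steps, Python scripts to look and compute and a shell command to move; the robot and the scene stay as the last step left them, time stands still between calls to the robot, and variables do not carry over. Pictures are saved under pics/ and viewed, and the job is handed in when it is done.

```bash
mkdir -p pics; ls; python3 - <<'E'
from station import read_state, optics, env
import cv2,numpy as np
s=read_state(); print(s)
for n in ("scene","top"):
    p,d=optics.snapshot(n); cv2.imwrite(f"pics/{n}0.png",p[:,:,::-1]); np.savez(f"{n}0.npz",p=p,d=d)
    c=optics.get_calibration(n); print(n,c["intrinsics"],c["pose"])
E
```

```text
pics
{'time': 0.0, 'joint_positions': array([ 1.31899291e+00,  3.20269224e-01,  1.56569251e+00, -3.96172454e-06,
        1.25742727e+00, -2.00399993e-02]), 'qd': array([-0.00069858,  0.00020507, -0.00036868, -0.00119092,  0.00063391,
        0.00037593]), 'effort': array([-6.46136250e-04, -4.12449074e+01, -2.31977373e+01,  7.24931387e-02,
        4.57885384e-02, -1.95845582e-04]), 'position': array([0.13200049, 0.55924677, 0.29142797]), 'ee_rot': array([-1.19839850e-04,  1.15621875e-01,  9.93292895e-01, -8.90149167e-04]), 'ft_force': array([-0.57217497, -0.61358724, -0.65209461]), 'torque': array([-0.02176607, -0.01962116, -0.06538726]), 'grip_width': 0.9966881049478523}
scene [[492.97966721   0.         251.59951862]
 [  0.         492.97966721 187.90147586]
 [  0.           0.           1.        ]] [[ 0.78024976  0.35718274 -0.51344991  1.36629559]
 [ 0.62502245 -0.47623781  0.61850181 -1.0110144 ]
 [-0.02360609 -0.80350361 -0.59483166  0.97903757]
 [ 0.          0.          0.          1.        ]]
top [[425.80990635   0.         262.13283104]
 [  0.         425.80990635 190.22513235]
 [  0.           0.           1.        ]] [[-0.00508524 -0.9849993   0.17248339  0.31786392]
 [-0.999893    0.00737445  0.01263387 -0.03857746]
 [-0.01371632 -0.17240069 -0.9849314   1.3712568 ]
 [ 0.          0.          0.          1.        ]]
```

View pics/scene0.png

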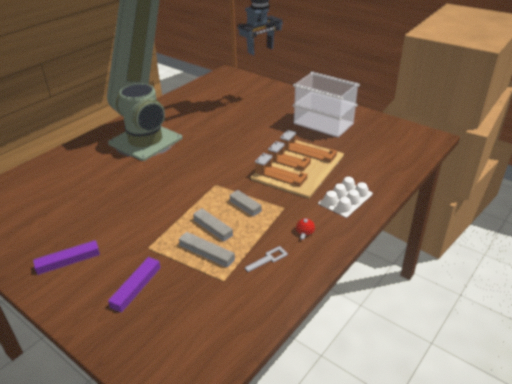

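View pics/top0.png

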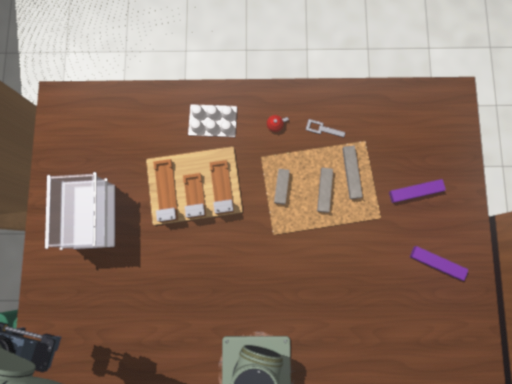

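The scene view shows three grey stones on the cork mat around (205,225), the rack at (298,165) and two purple decoys. In the top view the rows are long (165,190), short (194,195) and medium (222,187), with their bridges on the robot side at row ≈210. The stones are short (283,188), medium (326,190) and long (352,172). Next I measure.

```bash
cat > h.py <<'E'
import numpy as np,cv2
from station import optics
def cal(n):
    c=optics.get_calibration(n); return np.array(c["intrinsics"]),np.array(c["pose"])
def ray(n,uv,z):
    K,T=cal(n); uv=np.atleast_2d(np.asarray(uv,float))
    d=np.c_[uv,np.ones(len(uv))]@np.linalg.inv(K).T@T[:3,:3].T
    o=T[:3,3]; z=np.asarray(z,float)
    return o+d*((z-o[2])/d[:,2])[:,None]
def pts(n,d):
    K,T=cal(n); v,u=np.mgrid[:384,:512]
    P=np.stack([(u-K[0,2])/K[0,0]*d,(v-K[1,2])/K[1,1]*d,d],-1)
    return P@T[:3,:3].T+T[:3,3]
def proj(n,P):
    K,T=cal(n); q=(np.atleast_2d(P)-T[:3,3])@T[:3,:3]; q=q@K.T; return q[:,:2]/q[:,2:]
E
python3 - <<'E'
from h import *
for n in("top","scene"):
    z=np.load(n+"0.npz");p,d=z["p"],z["d"];P=pts(n,d)
    hsv=cv2.cvtColor(p,cv2.COLOR_RGB2HSV)
    crop=p[130:240,140:390] if n=="top" else p[120:280,150:350]
    cv2.imwrite(f"pics/{n}_crop.png",cv2.resize(crop,None,fx=3.2,fy=3.2,interpolation=cv2.INTER_CUBIC)[:,:,::-1])
    m=((hsv[...,1]<70)&(P[...,2]>0.018)&(P[...,2]<0.05)&(d>0)).astype(np.uint8)
    k,l,st,ce=cv2.connectedComponentsWithStats(m,connectivity=4)
    for i in range(1,k):
        if st[i,4]>60:
            q=P[l==i]; zt=np.median(q[:,2])
            cs,_=cv2.findContours((l==i).astype(np.uint8),0,2)
            (r)=cv2.minAreaRect(ray(n,np.argwhere(l==i)[:,::-1],0.03)[:,:2].astype(np.float32))
            print(n,st[i],ce[i].round(1),"zmed",zt.round(3),"ray c",ray(n,[ce[i]],0.03).round(4),r)
E
```

```text
top [192 105  13  13 126] [197.6 110.9] zmed 0.034 ray c [[0.8211 0.1911 0.03  ]] ((0.8215019702911377, 0.19058698415756226), (0.04054521769285202, 0.04089539125561714), 74.90768432617188)
top [207 106  13  13 122] [212.5 111.6] zmed 0.034 ray c [[0.8182 0.1415 0.03  ]] ((0.8178107142448425, 0.1423894315958023), (0.03889051079750061, 0.04085098206996918), 46.41310501098633)
top [222 106  13  14 124] [227.5 112.1] zmed 0.035 ray c [[0.8158 0.0919 0.03  ]] ((0.8163654208183289, 0.09187191724777222), (0.04114021360874176, 0.04027211666107178), 46.42446517944336)
top [191 120  13  12 124] [196.6 125.4] zmed 0.035 ray c [[0.7709 0.1933 0.03  ]] ((0.7707585692405701, 0.19207844138145447), (0.040035735815763474, 0.03777935728430748), 89.45548248291016)
top [206 120  13  12 121] [211.5 125.7] zmed 0.035 ray c [[0.7696 0.1442 0.03  ]] ((0.7702785730361938, 0.14262929558753967), (0.03983516991138458, 0.03775910288095474), 89.4559097290039)
top [221 121  13  13 124] [226.6 126.5] zmed 0.034 ray c [[0.7662 0.0945 0.03  ]] ((0.76638263463974, 0.09470739960670471), (0.038374193012714386, 0.0423710
[... 1242 characters left out ...]
1345 0.03  ]] ((0.8266850709915161, 0.13646534085273743), (0.15862172842025757, 0.046222858130931854), 86.99071502685547)
scene [230 190  31  24 334] [244.9 201. ] zmed 0.03 ray c [[ 0.5734 -0.0905  0.03  ]] ((0.572083055973053, -0.09269416332244873), (0.04983125627040863, 0.1250380575656891), 79.46734619140625)
scene [194 209  38  29 465] [212.4 222.8] zmed 0.03 ray c [[ 0.5627 -0.2294  0.03  ]] ((0.5603750944137573, -0.2296086847782135), (0.04526367783546448, 0.14924079179763794), 82.95883178710938)
scene [180 232  54  32 669] [206.6 247.4] zmed 0.03 ray c [[ 0.6211 -0.3174  0.03  ]] ((0.6181731224060059, -0.31797128915786743), (0.17810499668121338, 0.04542533680796623), 5.656501770019531)
```

View pics/top_crop.png

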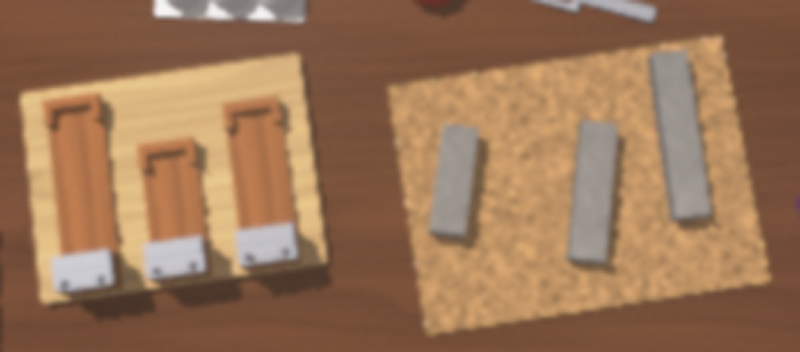

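View pics/scene_crop.png

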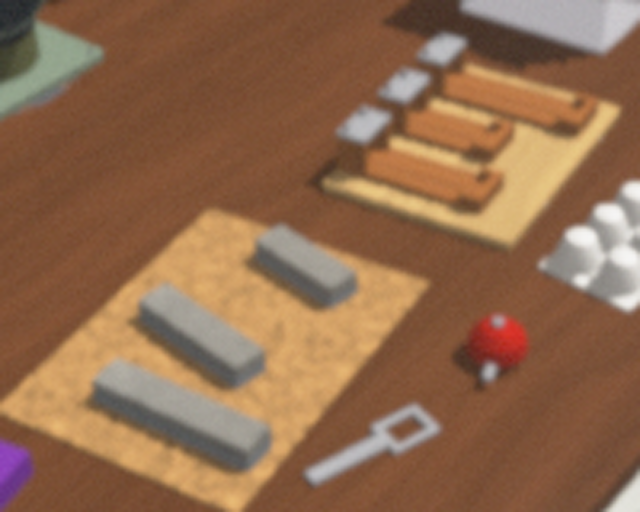

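```bash
python3 - <<'E'
from h import *
for n in("top","scene"):
    z=np.load(n+"0.npz");p,d=z["p"],z["d"];P=pts(n,d)
    hsv=cv2.cvtColor(p,cv2.COLOR_RGB2HSV)
    box=(P[...,0]>.4)&(P[...,0]<.8)&(P[...,1]>0)&(P[...,1]<.38)
    for nm,m,zz in (("bridge",(hsv[...,1]<60)&(P[...,2]>.045)&(P[...,2]<.075)&box&(hsv[...,2]>110),.061),
                 ("orange",(hsv[...,1]>135)&(hsv[...,2]>110)&(P[...,2]>.01)&box,.022),
                 ("rackall",(P[...,2]>.006)&box&(P[...,1]>.02)&(P[...,1]<.36)&(P[...,0]<.72),.012)):
        k,l,st,ce=cv2.connectedComponentsWithStats(m.astype(np.uint8),connectivity=4)
        for i in range(1,k):
            if st[i,4]>40:
                r=cv2.minAreaRect(ray(n,np.argwhere(l==i)[:,::-1],zz)[:,:2].astype(np.float32))
                zm=np.median(P[l==i][:,2])
                print(n,nm,st[i],"z",zm.round(3),"c",ray(n,[ce[i]],zz)[0,:2].round(4),np.round(r[0],4),np.round(r[1],4),round(r[2],1))
E
```

```text
top bridge [214 200  19  13 210] z 0.061 c [0.4975 0.0996] [0.4972 0.0997] [0.0355 0.0574] 7.8
top bridge [185 204  20  13 213] z 0.061 c [0.4854 0.1883] [0.4851 0.1882] [0.0355 0.0589] 7.8
top bridge [156 208  20  14 214] z 0.061 c [0.4729 0.2774] [0.4726 0.2776] [0.0359 0.0586] 7.8
top orange [154 160  22  48 767] z 0.02 c [0.5776 0.2929] [0.5772 0.2929] [0.1603 0.0567] 9.3
top orange [210 161  21  39 579] z 0.021 c [0.587  0.1128] [0.5892 0.1134] [0.1246 0.0529] 9.1
top orange [184 174  20  30 453] z 0.021 c [0.5608 0.2001] [0.5621 0.201 ] [0.0942 0.0537] 8.1
top rackall [ 147  147   96   78 5838] z 0.016 c [0.5723 0.2016] [0.5749 0.2023] [0.2216 0.2914] 8.0
scene bridge [281 130  15  11  99] z 0.061 c [0.4767 0.276 ] [0.4773 0.2755] [0.039  0.0676] 8.2
scene bridge [268 142  16  11 110] z 0.062 c [0.4893 0.186 ] [0.4895 0.1862] [0.0407 0.0679] 9.1
scene bridge [255 153  17  12 116] z 0.062 c [0.5007 0.0977] [0.5015 0.0976] [0.0364 0.0657] 9.1
scene orange [276 142  61  27 779] z 0.021 c [0.5639 0.2486] [0.5706 0.2465] [0.1973 0.1572] 16.2
scene orange [263 164  44  21 461] z 0.021 c [0.5808 0.1074] [0.5754 0.1095] [0.1575 0.0794] 14.6
scene rackall [ 251  130   93   67 3450] z 0.019 c [0.5679 0.1932] [0.5565 0.2194] [0.2603 0.3542] 8.2
```

```bash
cat >> h.py <<'E'
from scipy.spatial.transform import Rotation as Ro
from station import read_state
def goal(gp,yaw,tilt=0.):
    c,s,ct,st=np.cos(yaw),np.sin(yaw),np.cos(tilt),np.sin(tilt)
    R=np.array([[-c*ct,-s,c*st],[-s*ct,c,s*st],[-st,0,-ct]])
    return np.array(gp)-0.06*0-R[:,2]*0+(-0.06)*R[:,2],R
def delta(gp,yaw,tilt=0.):
    s=read_state(); q=s["ee_rot"]; R0=Ro.from_quat([q[1],q[2],q[3],q[0]])
    p,R=goal(gp,yaw,tilt)
    off=R0.inv().apply(p-s["position"])*1000; dr=(R0.inv()*Ro.from_matrix(R)).as_rotvec()
    print("offset",off.round(1),"dr",dr.round(4),"t",round(s["time"],2),"F",s["ft_force"].round(1),"grip",round(s["grip_width"],3))
E
python3 - <<'E'
from h import *
for n in("top","scene"):
    z=np.load(n+"0.npz");p,d=z["p"],z["d"];P=pts(n,d)
    hsv=cv2.cvtColor(p,cv2.COLOR_RGB2HSV)
    m=((hsv[...,1]<70)&(P[...,2]>0.0265)&(P[...,2]<0.034)&(P[...,1]<0)&(P[...,0]<.72)).astype(np.uint8)
    k,l,st,ce=cv2.connectedComponentsWithStats(m,connectivity=4)
    for i in range(1,k):
        if st[i,4]>60:
            W=ray(n,np.argwhere(l==i)[:,::-1],0.03)[:,:2]
            c=W.mean(0); w,v=np.linalg.eigh(np.cov((W-c).T)); a=v[:,1]*np.sign(v[0,1])
            print(n,c.round(4),"yaw",np.arctan2(a[1],a[0]).round(4),"len",(np.sqrt(12*w)).round(4),st[i,4])
delta([.567,-.086,.026+.1],-.138)
E
```

```text
top [ 0.6106 -0.3123] yaw 0.0866 len [0.0372 0.1658] 497
top [ 0.5535 -0.223 ] yaw -0.1155 len [0.0363 0.1394] 409
top [ 0.5665 -0.0837] yaw -0.1186 len [0.0355 0.1123] 303
scene [ 0.5688 -0.0864] yaw -0.1762 len [0.0384 0.1123] 238
scene [ 0.5601 -0.2262] yaw -0.1196 len [0.0375 0.1411] 359
scene [ 0.618  -0.3143] yaw 0.1031 len [0.0374 0.1708] 515
offset [-571.6 -527.9  106.3] dr [-0.0016 -0.0001 -0.0938] t 0.1 F [-0.4  0.2 -0.8] grip 1.001
```

```bash
python3 -m crank '[{"offset":[-572,-528,106],"dr":[0,0,-0.094],"fingers":60},{"offset":[-572,-528,106],"dr":[0,0,-0.094],"fingers":60},{"offset":[-572,-528,106],"dr":[0,0,-0.094],"fingers":60},{"offset":[-572,-528,106],"dr":[0,0,-0.094],"fingers":60},{"offset":[-572,-528,106],"dr":[0,0,-0.094],"fingers":60},{"offset":[-572,-528,106],"dr":[0,0,-0.094],"fingers":60},{"offset":[-572,-528,106],"dr":[0,0,-0.094],"fingers":60},{"offset":[-572,-528,106],"dr":[0,0,-0.094],"fingers":60},{"offset":[-572,-528,106],"dr":[0,0,-0.094],"fingers":60},{"offset":[-572,-528,106],"dr":[0,0,-0.094],"fingers":60}]' 40
python3 -c "
from h import *
delta([.568,-.085,.126],-.13)"
```

```text
time: 1.1
position: [0.4098, 0.147, 0.2245]
ee_rot: [0.0, 0.069, 0.998, 0.0]
ft_force: [0.2, 0.9, -0.9]
grip_width: 0.766
offset [-188.6 -208.1   38.4] dr [ 0.0003  0.0001 -0.0079] t 1.1 F [ 0.2  0.9 -0.9] grip 0.766
```

```bash
python3 -m crank '[{"offset":[-189,-208,38],"dr":[0,0,-0.008],"fingers":60},{"offset":[-189,-208,38],"dr":[0,0,-0.008],"fingers":60},{"offset":[-189,-208,38],"dr":[0,0,-0.008],"fingers":60},{"offset":[-189,-208,38],"dr":[0,0,-0.008],"fingers":60},{"offset":[-189,-208,38],"dr":[0,0,-0.008],"fingers":60},{"offset":[-189,-208,38],"dr":[0,0,-0.008],"fingers":60},{"offset":[-189,-208,38],"dr":[0,0,-0.008],"fingers":60},{"offset":[-189,-208,38],"dr":[0,0,-0.008],"fingers":60}]'
python3 -c "
from h import *
p,d=optics.snapshot('top'); cv2.imwrite('pics/t1.png',p[:,:,::-1])
p,d=optics.snapshot('scene'); cv2.imwrite('pics/s1.png',cv2.resize(p[130:290,140:340],None,fx=4,fy=4,interpolation=cv2.INTER_CUBIC)[:,:,::-1])
delta([.568,-.085,.026],-.13)"
```

```text
time: 1.9
position: [0.5674, -0.0834, 0.1859]
ee_rot: [-0.001, 0.066, 0.998, 0.0]
ft_force: [-0.1, 0.2, 0.1]
grip_width: 0.763
offset [ -1.4  -2.7 100.6] dr [ 0.0004 -0.0013  0.0008] t 2.0 F [0.1 0.2 0.3] grip 0.767
```

View pics/s1.png

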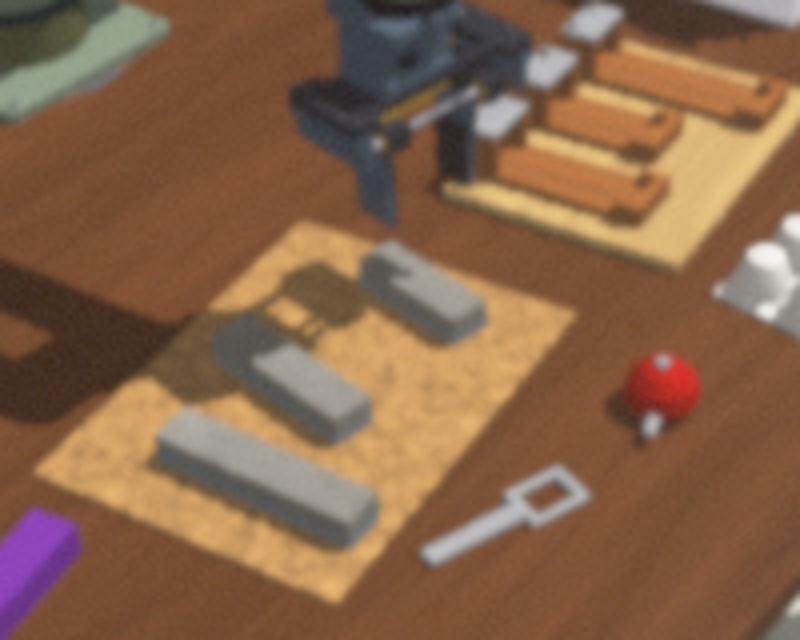

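The picture shows the open gripper above the short stone (crop ≈(420,290)), with nothing in the way. I'll descend and grip.

```bash
python3 -m crank '[{"offset":[-1,-2,50],"dr":[0,0,0],"fingers":60},{"offset":[-1,-2,85],"dr":[0,0,0],"fingers":60},{"offset":[-1,-2,100],"dr":[0,0,0],"fingers":60},{"offset":[-1,-2,100],"dr":[0,0,0],"fingers":60},{"offset":[-1,-2,100],"dr":[0,0,0],"fingers":60},{"offset":[-1,-2,100],"dr":[0,0,0],"fingers":220},{"offset":[-1,-2,100],"dr":[0,0,0],"fingers":220},{"offset":[-1,-2,100],"dr":[0,0,0],"fingers":220},{"offset":[-1,-2,100],"dr":[0,0,0],"fingers":220},{"offset":[-1,-2,100],"dr":[0,0,0],"fingers":220}]' 45
python3 -c "
from h import *
delta([.568,-.085,.026],-.13)"
```

```text
time: 3.0
position: [0.5687, -0.085, 0.0872]
ee_rot: [0.0, 0.065, 0.998, 0.0]
ft_force: [-0.7, 0.9, 2.2]
grip_width: 0.392
offset [ 0.7 -0.1  1.2] dr [ 0.0005  0.0005 -0.0001] t 3.0 F [-0.7  0.9  2.2] grip 0.392
```

```bash
cat >> h.py <<'E'
YAW=.138; U=np.array([np.cos(YAW),np.sin(YAW),0])
ENDS=dict(short=np.array([.4823,.1865,.02]),medium=np.array([.494,.098,.02]),long=np.array([.470,.276,.02]))
LEN=dict(short=.11,medium=.14,long=.17)
def ins(row,x0,h,t,g=.023,dx=0.):
    "x0,h mm of low bottom corner; t rad; dx: grasp point offset from stone centre along stone (m)"
    L=LEN[row]/2+dx
    delta(ENDS[row]+U*(x0/1e3+L*np.cos(t)-g*np.sin(t))+np.array([0,0,h/1e3+L*np.sin(t)+g*np.cos(t)]),YAW,t)
E
python3 -c "
from h import *
ins('short',45,70,.28)"
```

```text
offset [ 48.6 277.9 -97.7] dr [-0.0371 -0.2778 -0.2664] t 3.0 F [-0.7  0.9  2.2] grip 0.392
```

```bash
python3 -m crank '[{"offset":[0,0,-50],"dr":[0,0,0],"fingers":220},{"offset":[0,0,-98],"dr":[0,0,0],"fingers":220},{"offset":[49,278,-98],"dr":[-0.037,-0.278,-0.266],"fingers":220},{"offset":[49,278,-98],"dr":[-0.037,-0.278,-0.266],"fingers":220},{"offset":[49,278,-98],"dr":[-0.037,-0.278,-0.266],"fingers":220},{"offset":[49,278,-98],"dr":[-0.037,-0.278,-0.266],"fingers":220},{"offset":[49,278,-98],"dr":[-0.037,-0.278,-0.266],"fingers":220},{"offset":[49,278,-98],"dr":[-0.037,-0.278,-0.266],"fingers":220},{"offset":[49,278,-98],"dr":[-0.037,-0.278,-0.266],"fingers":220},{"offset":[49,278,-98],"dr":[-0.037,-0.278,-0.266],"fingers":220}]'
python3 -c "
from h import *
p,d=optics.snapshot('top'); cv2.imwrite('pics/t2.png',cv2.resize(p[120:260,120:320],None,fx=4,fy=4,interpolation=cv2.INTER_CUBIC)[:,:,::-1])
p,d=optics.snapshot('scene'); cv2.imwrite('pics/s2.png',cv2.resize(p[80:220,220:380],None,fx=4,fy=4,interpolation=cv2.INTER_CUBIC)[:,:,::-1])
np.savez('s2.npz',p=p,d=d)
ins('short',45,70,.28)"
```

```text
time: 4.0
position: [0.5551, 0.1972, 0.1839]
ee_rot: [0.138, -0.069, 0.988, 0.009]
ft_force: [-0.2, 0.4, -2.7]
grip_width: 0.386
offset [-1.3  0.9 -0.5] dr [-0.0013 -0.0023 -0.0007] t 4.1 F [ 0.3 -0.5 -2.2] grip 0.39
```

View pics/s2.png

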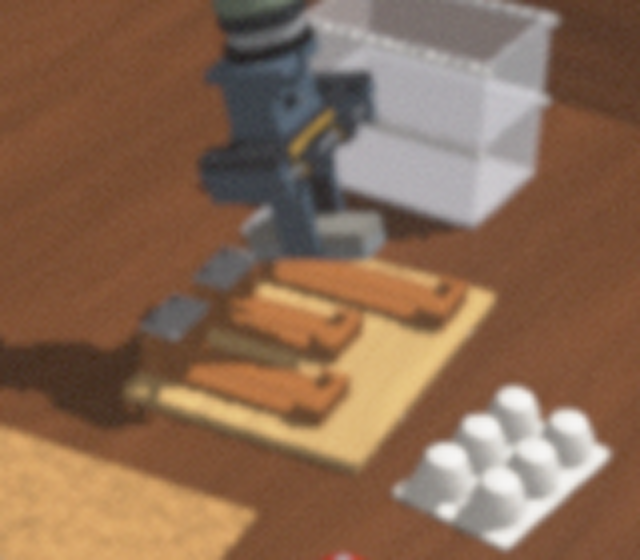

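View pics/t2.png

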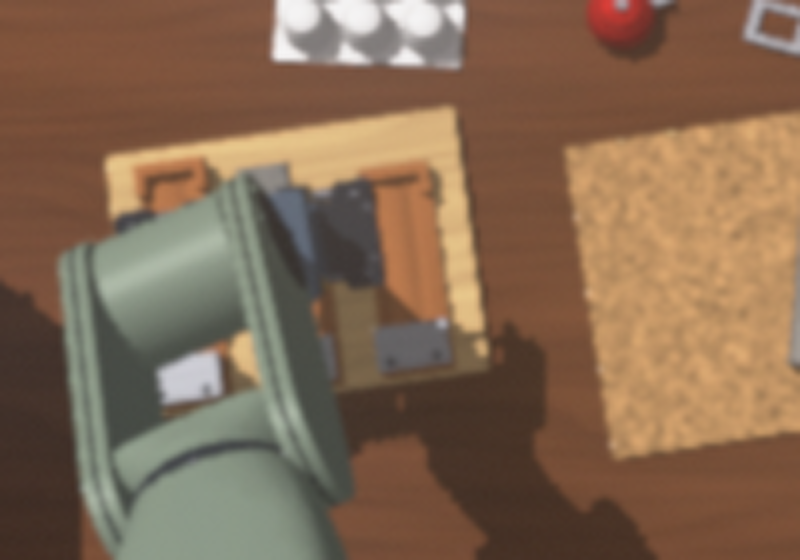

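The scene view shows the stone (≈(315,240) in the crop) tilted, low end toward the robot, above the short row. I'll project the predicted stone and row-end corners into both views as a quick check.

```bash
cat >> h.py <<'E'
def overlay(row,name,fn,box,x0=None,h=0,t=0,k=4):
    p,_=optics.snapshot(name); a,b,c,e=box
    im=cv2.resize(p[a:b,c:e],None,fx=k,fy=k,interpolation=cv2.INTER_CUBIC)[:,:,::-1].copy()
    V=np.array([-U[1],U[0],0]); Z=np.array([0,0,1.]); P=[]
    E=ENDS[row]; L=LEN[row]
    for x in(0,L+.008):
        for y in(-.0205,.0205): P.append((E+U*x+V*y,(0,255,0)))
    for x in(.022,):
        for y in(-.0285,.0285): P.append((E+U*x+V*y+Z*.041,(255,255,0)))
    if x0 is not None:
        f=U*np.cos(t)+Z*np.sin(t); n=-U*np.sin(t)+Z*np.cos(t)
        o=E+U*x0/1e3+Z*h/1e3
        for x in(0,L):
            for y in(-.018,.018):
                for z in(0,.026): P.append((o+f*x+V*y+n*z,(255,0,255)))
    for q,col in P:
        u=(proj(name,q)[0]-[c,a]+.5)*k-.5
        cv2.circle(im,tuple(int(round(v)) for v in u),3,col,-1)
    cv2.imwrite(fn,im)
E
python3 -c "
from h import *
overlay('short','scene','pics/s3.png',(110,210,230,350),45,70,.28,5)
overlay('short','top','pics/t3.png',(140,240,140,260),45,70,.28,5)"
```

```text
(no output)
```

View pics/s3.png

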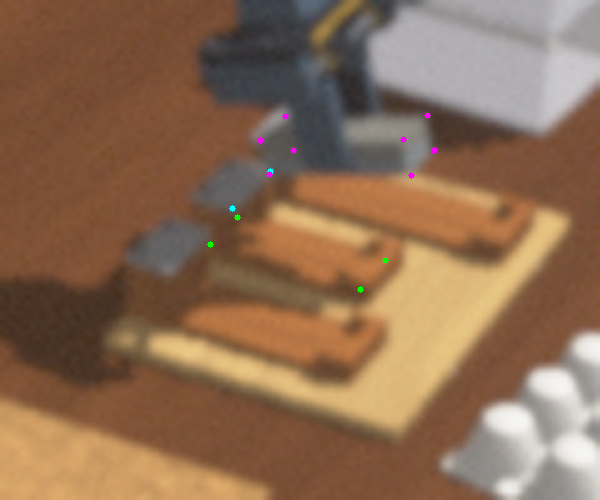

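View pics/t3.png

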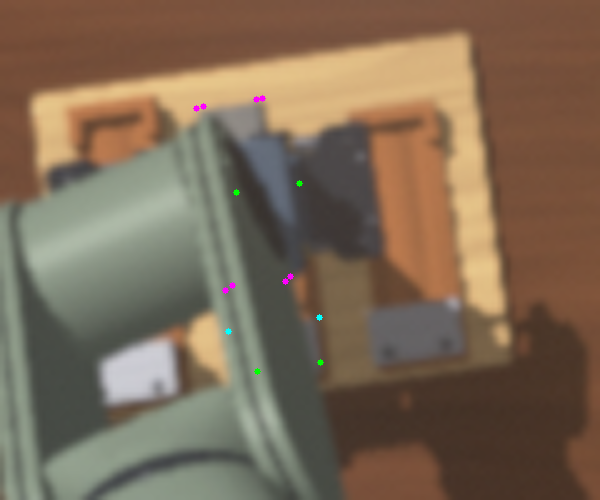

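```bash
python3 -c "
from h import *
overlay('short','scene','pics/s4.png',(125,165,270,325),45,70,.28,12)
overlay('short','top','pics/t4.png',(150,200,170,220),45,70,.28,12)"
```

```text
(no output)
```

View pics/s4.png

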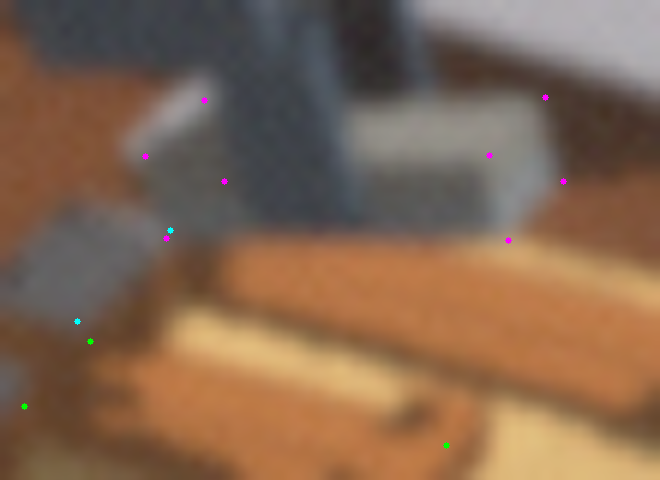

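View pics/t4.png

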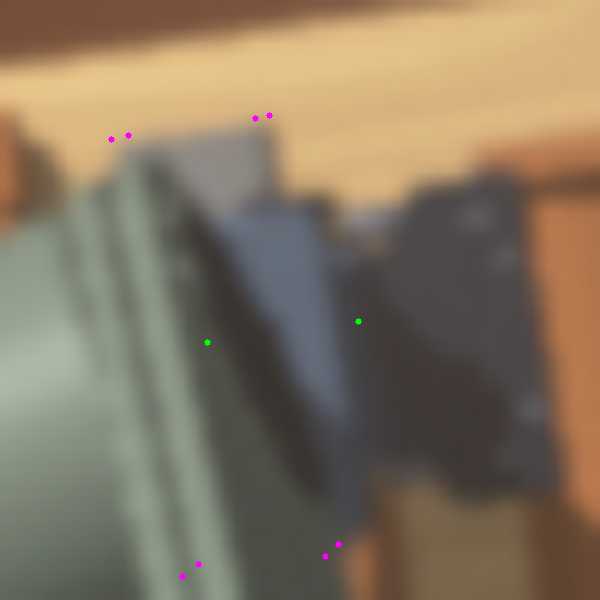

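```bash
python3 -c "
from h import *
ins('short',40,5,.28,dx=.002)"
```

```text
offset [20.1  1.1 61. ] dr [-0.001  -0.0007 -0.0017] t 4.3 F [ 0.2 -0.2 -1.7] grip 0.393
```

```bash
python3 -m crank '[{"offset":[10,1,30],"dr":[0,0,0],"fingers":220},{"offset":[16,1,48],"dr":[0,0,0],"fingers":220},{"offset":[20,1,59],"dr":[0,0,0],"fingers":220},{"offset":[20,1,61],"dr":[0,0,0],"fingers":220},{"offset":[20,1,61],"dr":[0,0,0],"fingers":220}]'
python3 -c "
from h import *
overlay('short','scene','pics/s5.png',(125,185,250,330),40,5,.28,10)
ins('short',40,5,.28,dx=.002)
ins('short',12,3,.28,dx=.002)"
```

```text
time: 4.8
position: [0.5541, 0.1974, 0.121]
ee_rot: [0.139, -0.068, 0.988, 0.01]
ft_force: [0.3, 1.1, -1.6]
grip_width: 0.391
offset [ 1.3 -1.   0.7] dr [-0.0001  0.0017 -0.0005] t 4.85 F [-0.6  0.2 -2.6] grip 0.391
offset [28.7 -1.1 -5.2] dr [-0.0001  0.0017 -0.0005] t 4.85 F [-0.6  0.2 -2.6] grip 0.391
```

View pics/s5.png

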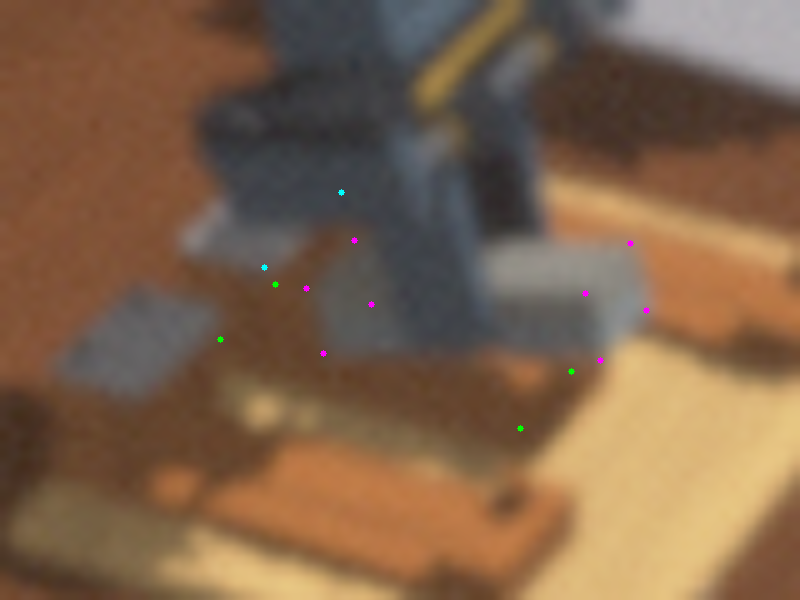

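```bash
python3 -m crank '[{"offset":[8,0,-1],"dr":[0,0,0],"fingers":220},{"offset":[16,0,-3],"dr":[0,0,0],"fingers":220},{"offset":[22,0,-4],"dr":[0,0,0],"fingers":220},{"offset":[22,0,-4],"dr":[0,0,0],"fingers":220}]'
python3 -m crank '[{"offset":[3,0,-1],"dr":[0,0,0],"fingers":220},{"offset":[5,0,-2],"dr":[0,0,0],"fingers":220},{"offset":[5,0,-2],"dr":[0,0,0],"fingers":220}]'
python3 -c "
from h import *
ins('short',12,3,.28,dx=.002)"
```

```text
time: 5.25
position: [0.53, 0.1942, 0.1184]
ee_rot: [0.138, -0.068, 0.988, 0.009]
ft_force: [-0.4, -0.1, -2.4]
grip_width: 0.395
time: 5.55
position: [0.5259, 0.1937, 0.119]
ee_rot: [0.139, -0.068, 0.988, 0.009]
ft_force: [0.0, -0.1, -1.6]
grip_width: 0.391
offset [ 0.5 -1.1  0.4] dr [-0.0004 -0.0004  0.0001] t 5.55 F [ 0.  -0.1 -1.6] grip 0.391
```

```bash
python3 -c "
from h import *
ins('short',8,2,.14,dx=.002)
ins('short',5,2,.0,dx=.002)"
```

```text
offset [-6.4 -1.1  9. ] dr [-4.000e-04  1.396e-01  1.000e-04] t 5.55 F [ 0.  -0.1 -1.6] grip 0.391
offset [-13.2  -1.1  18.4] dr [-0.0004  0.2796  0.    ] t 5.55 F [ 0.  -0.1 -1.6] grip 0.391
```

```bash
python3 -m crank '[{"offset":[-3,0,4],"dr":[0,0.07,0],"fingers":220},{"offset":[-6,0,9],"dr":[0,0.14,0],"fingers":220},{"offset":[-6,0,9],"dr":[0,0.14,0],"fingers":220}]'
python3 -m crank '[{"offset":[-3,0,5],"dr":[0,0.07,0],"fingers":220},{"offset":[-5,0,10],"dr":[0,0.14,0],"fingers":220},{"offset":[-5,0,10],"dr":[0,0.14,0],"fingers":220}]'
python3 -c "
from h import *
ins('short',5,2,.0,dx=.002)
ins('short',5,-1,.0,dx=.002)"
```

```text
time: 5.85
position: [0.5365, 0.1953, 0.1121]
ee_rot: [0.071, -0.068, 0.995, 0.005]
ft_force: [0.2, 0.8, -2.2]
grip_width: 0.392
time: 6.15
position: [0.5423, 0.1959, 0.1031]
ee_rot: [0.001, -0.069, 0.998, -0.0]
ft_force: [0.8, 0.5, 3.7]
grip_width: 0.392
offset [-1.2 -1.1 -1.9] dr [-0.0002  0.0026 -0.0007] t 6.15 F [0.8 0.5 3.7] grip 0.392
offset [-1.2 -1.1  1.1] dr [-0.0002  0.0026 -0.0007] t 6.15 F [0.8 0.5 3.7] grip 0.392
```

```bash
python3 -m crank '[{"offset":[2,0,0],"dr":[0,0,0],"fingers":220},{"offset":[4,0,0],"dr":[0,0,0],"fingers":220},{"offset":[4,0,0],"dr":[0,0,0],"fingers":220}]'
python3 -m crank '[{"offset":[2,0,0],"dr":[0,0,0],"fingers":220},{"offset":[2,0,0],"dr":[0,0,0],"fingers":220}]'
```

```text
time: 6.45
position: [0.5369, 0.1953, 0.1033]
ee_rot: [0.002, -0.069, 0.998, 0.0]
ft_force: [4.1, 0.7, -1.3]
grip_width: 0.392
time: 6.65
position: [0.5367, 0.1952, 0.1035]
ee_rot: [0.003, -0.069, 0.998, 0.0]
ft_force: [8.1, -1.4, -2.5]
grip_width: 0.392
```

```bash
python3 -m crank '[{"offset":[1,0,1],"dr":[0,0,0],"fingers":220},{"offset":[1,0,1],"dr":[0,0,0],"fingers":220},{"offset":[1,0,1],"dr":[0,0,0],"fingers":100},{"offset":[1,0,1],"dr":[0,0,0],"fingers":100},{"offset":[1,0,1],"dr":[0,0,0],"fingers":100},{"offset":[1,0,-45],"dr":[0,0,0],"fingers":100},{"offset":[1,0,-85],"dr":[0,0,0],"fingers":60},{"offset":[-60,0,-85],"dr":[0,0,0],"fingers":60}]'
python3 -c "
from h import *
p,d=optics.snapshot('scene');np.savez('s6.npz',p=p,d=d)
cv2.imwrite('pics/s6.png',cv2.resize(p[120:200,245:345],None,fx=7,fy=7,interpolation=cv2.INTER_CUBIC)[:,:,::-1])"
```

```text
time: 7.45
position: [0.5809, 0.202, 0.194]
ee_rot: [0.002, -0.07, 0.998, 0.001]
ft_force: [2.2, 1.5, -0.3]
grip_width: 0.744
```

View pics/s6.png

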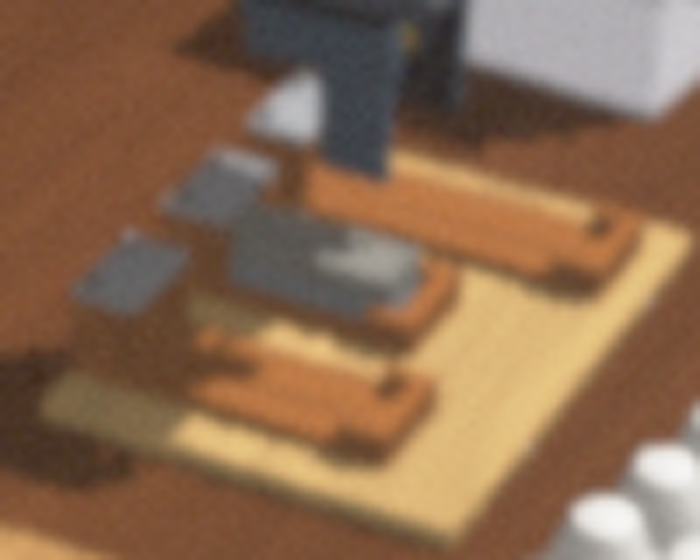

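The short stone lies flat in the middle row, its end under the bridge (≈(230,190)) and the far-stop gap visible at (410,290). Next is the medium stone.

```bash
python3 -c "
from h import *
delta([.555,-.224,.126],-.118)"
```

```text
offset [  95.  -418.2    3.3] dr [0.0035 0.015  0.2562] t 7.5 F [11.8  2.   0.7] grip 0.759
```

```bash
python3 -m crank '[{"offset":[0,0,-20],"dr":[0,0,0],"fingers":60},{"offset":[0,0,-20],"dr":[0,0,0],"fingers":60}]'; python3 -c "
from h import *
delta([.555,-.224,.126],-.118)"
```

```text
time: 7.7
position: [0.584, 0.2019, 0.2089]
ee_rot: [0.001, -0.069, 0.998, 0.0]
ft_force: [-0.1, -0.0, 0.7]
grip_width: 0.761
offset [  87.3 -417.9   22.6] dr [0.0005 0.0021 0.2557] t 7.7 F [-0.1 -0.   0.7] grip 0.761
```

```bash
python3 -m crank '[{"offset":[88,-418,22],"dr":[0,0,0.256],"fingers":60},{"offset":[88,-418,22],"dr":[0,0,0.256],"fingers":60},{"offset":[88,-418,22],"dr":[0,0,0.256],"fingers":60},{"offset":[88,-418,22],"dr":[0,0,0.256],"fingers":60},{"offset":[88,-418,22],"dr":[0,0,0.256],"fingers":60},{"offset":[88,-418,22],"dr":[0,0,0.256],"fingers":60},{"offset":[88,-418,22],"dr":[0,0,0.256],"fingers":60},{"offset":[88,-418,22],"dr":[0,0,0.256],"fingers":60},{"offset":[88,-418,22],"dr":[0,0,0.256],"fingers":60},{"offset":[88,-418,22],"dr":[0,0,0.256],"fingers":60}]';python3 -m crank '[{"offset":[0,0,0],"dr":[0,0,0],"fingers":60},{"offset":[0,0,0],"dr":[0,0,0],"fingers":60}]'; python3 -c "
from h import *
delta([.555,-.224,.026],-.118)"
```

```text
time: 8.7
position: [0.5521, -0.2276, 0.1844]
ee_rot: [-0.001, 0.061, 0.998, -0.0]
ft_force: [-0.3, 1.3, -0.0]
grip_width: 0.764
time: 8.9
position: [0.5531, -0.2232, 0.1853]
ee_rot: [-0.001, 0.059, 0.998, 0.0]
ft_force: [-0.3, -0.0, 0.8]
grip_width: 0.76
offset [-2.2 -0.6 99.3] dr [ 0.0005 -0.0017  0.0008] t 8.9 F [-0.3 -0.   0.8] grip 0.76
```

```bash
python3 -m crank '[{"offset":[-1,0,50],"dr":[0,0,0],"fingers":60},{"offset":[-2,0,85],"dr":[0,0,0],"fingers":60},{"offset":[-2,-1,99],"dr":[0,0,0],"fingers":60},{"offset":[-2,-1,99],"dr":[0,0,0],"fingers":60},{"offset":[-2,-1,99],"dr":[0,0,0],"fingers":60},{"offset":[-2,-1,99],"dr":[0,0,0],"fingers":220},{"offset":[-2,-1,99],"dr":[0,0,0],"fingers":220},{"offset":[-2,-1,99],"dr":[0,0,0],"fingers":220},{"offset":[-2,-1,99],"dr":[0,0,0],"fingers":220},{"offset":[-2,-1,99],"dr":[0,0,0],"fingers":220}]'; python3 -c "
from h import *
delta([.555,-.224,.026],-.118)
ins('medium',45,70,.28)"
```

```text
time: 9.9
position: [0.5555, -0.2254, 0.0874]
ee_rot: [0.0, 0.059, 0.998, 0.0]
ft_force: [-0.8, 3.0, 3.4]
grip_width: 0.392
offset [0.6 1.4 1.4] dr [ 0.0003  0.0003 -0.0006] t 9.9 F [-0.8  3.   3.4] grip 0.392
offset [  12.9  336.6 -101.6] dr [-0.0357 -0.2781 -0.255 ] t 9.9 F [-0.8  3.   3.4] grip 0.392
```

```bash
python3 -m crank '[{"offset":[0,0,-50],"dr":[0,0,0],"fingers":220},{"offset":[0,0,-102],"dr":[0,0,0],"fingers":220},{"offset":[13,337,-102],"dr":[-0.036,-0.278,-0.255],"fingers":220},{"offset":[13,337,-102],"dr":[-0.036,-0.278,-0.255],"fingers":220},{"offset":[13,337,-102],"dr":[-0.036,-0.278,-0.255],"fingers":220},{"offset":[13,337,-102],"dr":[-0.036,-0.278,-0.255],"fingers":220},{"offset":[13,337,-102],"dr":[-0.036,-0.278,-0.255],"fingers":220},{"offset":[13,337,-102],"dr":[-0.036,-0.278,-0.255],"fingers":220},{"offset":[13,337,-102],"dr":[-0.036,-0.278,-0.255],"fingers":220},{"offset":[13,337,-102],"dr":[-0.036,-0.278,-0.255],"fingers":220}]'
python3 -m crank '[{"offset":[0,0,0],"dr":[0,0,0],"fingers":220}]'
python3 -c "
from h import *
overlay('medium','scene','pics/s7.png',(130,190,245,325),45,70,.28,10)
overlay('medium','top','pics/t7.png',(150,210,180,260),45,70,.28,10)
ins('medium',45,70,.28)"
```

```text
time: 10.9
position: [0.5817, 0.1146, 0.1881]
ee_rot: [0.138, -0.071, 0.988, 0.01]
ft_force: [-0.1, -0.8, -3.1]
grip_width: 0.39
time: 11.0
position: [0.5812, 0.1111, 0.1877]
ee_rot: [0.137, -0.07, 0.988, 0.009]
ft_force: [-0.2, 0.1, -3.7]
grip_width: 0.392
offset [-1.3  0.6 -0.8] dr [-0.0007 -0.003   0.0002] t 11.1 F [-0.5  0.2 -3.7] grip 0.394
```

View pics/s7.png

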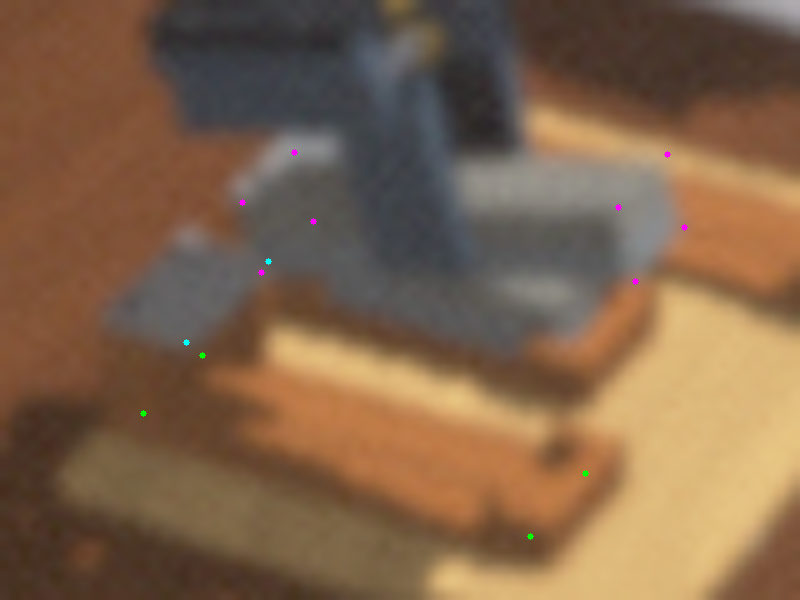

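View pics/t7.png

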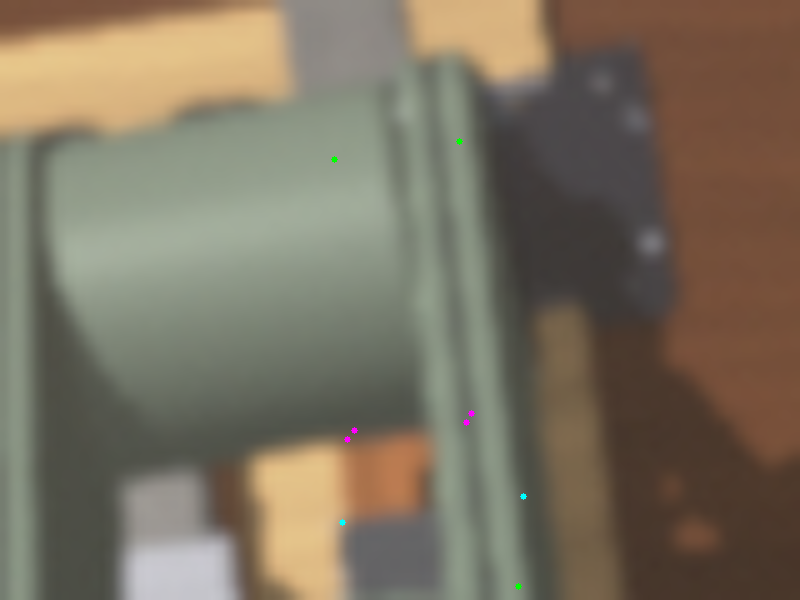

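```bash
python3 -c "
from h import *
ins('medium',40,5,.28,dx=.002)"
```

```text
offset [19.2  0.7 60.4] dr [-0.0007 -0.003   0.0002] t 11.1 F [-0.5  0.2 -3.7] grip 0.394
```

```bash
python3 -m crank '[{"offset":[10,1,30],"dr":[0,0,0],"fingers":220},{"offset":[16,1,48],"dr":[0,0,0],"fingers":220},{"offset":[20,1,59],"dr":[0,0,0],"fingers":220},{"offset":[20,1,60],"dr":[0,0,0],"fingers":220},{"offset":[20,1,60],"dr":[0,0,0],"fingers":220}]'
python3 -c "
from h import *
ins('medium',15,3,.28,dx=.002)"
```

```text
time: 11.6
position: [0.5799, 0.1104, 0.126]
ee_rot: [0.139, -0.068, 0.988, 0.009]
ft_force: [0.4, 0.6, -3.1]
grip_width: 0.391
offset [25.5 -0.5 -3.9] dr [-0.0004  0.0001 -0.0004] t 11.6 F [ 0.4  0.6 -3.1] grip 0.391
```

```bash
python3 -m crank '[{"offset":[8,0,-1],"dr":[0,0,0],"fingers":220},{"offset":[16,0,-3],"dr":[0,0,0],"fingers":220},{"offset":[23,0,-4],"dr":[0,0,0],"fingers":220},{"offset":[25,0,-4],"dr":[0,0,0],"fingers":220},{"offset":[25,0,-4],"dr":[0,0,0],"fingers":220}]'
python3 -c "
from h import *
ins('medium',8,2,.14,dx=.002)
ins('medium',5,1,.0,dx=.002)"
```

```text
time: 12.1
position: [0.554, 0.1076, 0.1227]
ee_rot: [0.139, -0.069, 0.988, 0.01]
ft_force: [-0.1, -0.3, -3.8]
grip_width: 0.391
offset [-4.4 -1.3 10.1] dr [-1.000e-04  1.393e-01  8.000e-04] t 12.1 F [-0.1 -0.3 -3.8] grip 0.391
offset [-10.5  -1.3  22.5] dr [-1.000e-04  2.793e-01  8.000e-04] t 12.1 F [-0.1 -0.3 -3.8] grip 0.391
```

```bash
python3 -m crank '[{"offset":[-2,0,5],"dr":[0,0.07,0],"fingers":220},{"offset":[-4,-1,10],"dr":[0,0.14,0],"fingers":220},{"offset":[-4,-1,10],"dr":[0,0.14,0],"fingers":220}]'
python3 -m crank '[{"offset":[-2,0,6],"dr":[0,0.07,0],"fingers":220},{"offset":[-4,0,11],"dr":[0,0.14,0],"fingers":220},{"offset":[-4,0,11],"dr":[0,0.14,0],"fingers":220}]'
python3 -c "
from h import *
ins('medium',5,0,.0,dx=.002)"
```

```text
time: 12.4
position: [0.5635, 0.1079, 0.1142]
ee_rot: [0.071, -0.069, 0.995, 0.005]
ft_force: [0.1, -0.3, -2.9]
grip_width: 0.391
time: 12.7
position: [0.5679, 0.1085, 0.1036]
ee_rot: [0.001, -0.069, 0.998, -0.0]
ft_force: [1.3, 0.8, -0.2]
grip_width: 0.393
offset [-2.3 -0.2  0.6] dr [-0.0002  0.0016  0.0005] t 12.7 F [ 1.3  0.8 -0.2] grip 0.393
```

Lowered and just touching the floor, so I push toward the wall.

```bash
python3 -m crank '[{"offset":[2,0,0],"dr":[0,0,0],"fingers":220},{"offset":[4,0,0],"dr":[0,0,0],"fingers":220},{"offset":[4,0,0],"dr":[0,0,0],"fingers":220}]'
python3 -m crank '[{"offset":[2,0,0],"dr":[0,0,0],"fingers":220},{"offset":[2,0,0],"dr":[0,0,0],"fingers":220}]'
```

```text
time: 13.0
position: [0.5637, 0.1079, 0.1043]
ee_rot: [0.003, -0.069, 0.998, 0.0]
ft_force: [5.8, 0.5, -5.2]
grip_width: 0.394
time: 13.2
position: [0.5635, 0.1079, 0.1047]
ee_rot: [0.005, -0.069, 0.998, 0.0]
ft_force: [8.0, 0.6, -6.9]
grip_width: 0.392
```

```bash
python3 -m crank '[{"offset":[1,0,1],"dr":[0,0,0],"fingers":220},{"offset":[1,0,2],"dr":[0,0,0],"fingers":220},{"offset":[1,0,2],"dr":[0,0,0],"fingers":220}]'
python3 -m crank '[{"offset":[0,0,0],"dr":[0,0,0],"fingers":100},{"offset":[0,0,0],"dr":[0,0,0],"fingers":100},{"offset":[0,0,0],"dr":[0,0,0],"fingers":100},{"offset":[0,0,-45],"dr":[0,0,0],"fingers":100},{"offset":[0,0,-85],"dr":[0,0,0],"fingers":60},{"offset":[0,0,-105],"dr":[0,0,0],"fingers":60},{"offset":[0,-50,-105],"dr":[0,0,0],"fingers":60},{"offset":[0,-90,-105],"dr":[0,0,0],"fingers":60},{"offset":[0,-90,-105],"dr":[0,0,0],"fingers":60},{"offset":[0,-90,-105],"dr":[0,0,0],"fingers":60}]'
python3 -c "
from h import *
p,d=optics.snapshot('scene');np.savez('s8.npz',p=p,d=d)
cv2.imwrite('pics/s8.png',cv2.resize(p[120:200,245:345],None,fx=7,fy=7,interpolation=cv2.INTER_CUBIC)[:,:,::-1])
delta([.612,-.313,.126],.095)"
```

```text
time: 13.5
position: [0.5634, 0.1079, 0.1042]
ee_rot: [0.006, -0.069, 0.998, 0.0]
ft_force: [8.3, 1.1, 1.0]
grip_width: 0.388
time: 14.5
position: [0.5716, 0.0177, 0.2064]
ee_rot: [-0.001, -0.068, 0.998, 0.0]
ft_force: [-0.3, 0.1, -0.7]
grip_width: 0.765
offset [   5.5 -333.9   20.2] dr [ 0.0005 -0.002   0.0429] t 14.55 F [0.1 0.8 0.2] grip 0.765
```

View pics/s8.png

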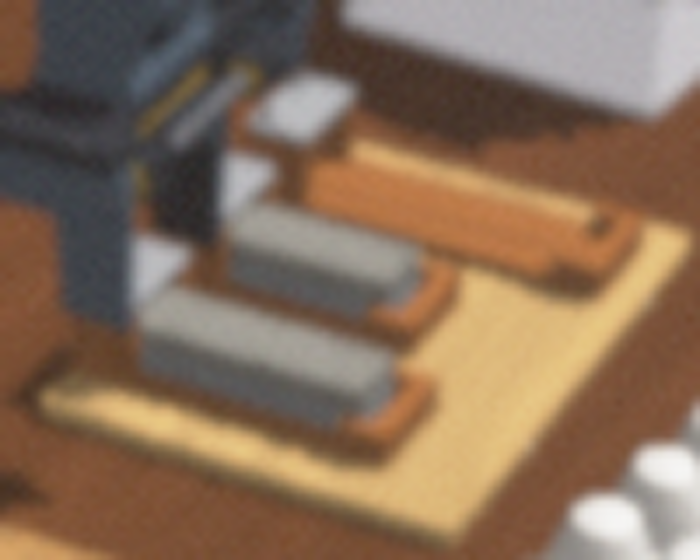

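Both stones sit flat with a gap at the far stops. Next is the long stone.

```bash
python3 -m crank '[{"offset":[5,-334,20],"dr":[0,0,0.043],"fingers":60},{"offset":[5,-334,20],"dr":[0,0,0.043],"fingers":60},{"offset":[5,-334,20],"dr":[0,0,0.043],"fingers":60},{"offset":[5,-334,20],"dr":[0,0,0.043],"fingers":60},{"offset":[5,-334,20],"dr":[0,0,0.043],"fingers":60},{"offset":[5,-334,20],"dr":[0,0,0.043],"fingers":60},{"offset":[5,-334,20],"dr":[0,0,0.043],"fingers":60},{"offset":[5,-334,20],"dr":[0,0,0.043],"fingers":60},{"offset":[5,-334,20],"dr":[0,0,0.043],"fingers":60},{"offset":[5,-334,20],"dr":[0,0,0.043],"fingers":60}]'; python3 -c "
from h import *
delta([.612,-.313,.026],.095)"
```

```text
time: 15.55
position: [0.6135, -0.3112, 0.1866]
ee_rot: [-0.001, -0.049, 0.999, 0.0]
ft_force: [1.0, 0.3, -0.4]
grip_width: 0.767
offset [  1.5  -1.8 100.6] dr [ 0.001  -0.0015  0.0025] t 15.55 F [ 1.   0.3 -0.4] grip 0.767
```

```bash
python3 -m crank '[{"offset":[1,-1,50],"dr":[0,0,0],"fingers":60},{"offset":[1,-2,85],"dr":[0,0,0],"fingers":60},{"offset":[1,-2,100],"dr":[0,0,0],"fingers":60},{"offset":[1,-2,100],"dr":[0,0,0],"fingers":60},{"offset":[1,-2,100],"dr":[0,0,0],"fingers":60},{"offset":[1,-2,100],"dr":[0,0,0],"fingers":220},{"offset":[1,-2,100],"dr":[0,0,0],"fingers":220},{"offset":[1,-2,100],"dr":[0,0,0],"fingers":220},{"offset":[1,-2,100],"dr":[0,0,0],"fingers":220},{"offset":[1,-2,100],"dr":[0,0,0],"fingers":220}]'; python3 -c "
from h import *
delta([.612,-.313,.026],.095)
ins('long',45,70,.28)"
```

```text
time: 16.55
position: [0.6124, -0.3149, 0.0872]
ee_rot: [-0.0, -0.048, 0.999, 0.0]
ft_force: [-1.0, 2.1, 2.5]
grip_width: 0.393
offset [0.3 1.9 1.2] dr [ 0.0008 -0.0006  0.0002] t 16.55 F [-1.   2.1  2.5] grip 0.393
offset [ -18.   606.3 -105.6] dr [-0.0052 -0.2806 -0.0426] t 16.55 F [-1.   2.1  2.5] grip 0.393
```

```bash
python3 -m crank '[{"offset":[0,0,-50],"dr":[0,0,0],"fingers":220},{"offset":[0,0,-100],"dr":[0,0,0],"fingers":220},{"offset":[0,100,-130],"dr":[0,0,0],"fingers":220},{"offset":[-18,606,-130],"dr":[-0.005,-0.28,-0.043],"fingers":220},{"offset":[-18,606,-130],"dr":[-0.005,-0.28,-0.043],"fingers":220},{"offset":[-18,606,-130],"dr":[-0.005,-0.28,-0.043],"fingers":220},{"offset":[-18,606,-130],"dr":[-0.005,-0.28,-0.043],"fingers":220},{"offset":[-18,606,-130],"dr":[-0.005,-0.28,-0.043],"fingers":220},{"offset":[-18,606,-130],"dr":[-0.005,-0.28,-0.043],"fingers":220},{"offset":[-18,606,-130],"dr":[-0.005,-0.28,-0.043],"fingers":220}]'
python3 -c "
from h import *
ins('long',45,70,.28)"
```

```text
time: 17.55
position: [0.5845, 0.083, 0.21]
ee_rot: [0.138, -0.069, 0.988, 0.009]
ft_force: [0.9, -0.1, -5.1]
grip_width: 0.392
offset [-11.9 206.9  20.4] dr [-0.0014 -0.0034  0.0009] t 17.55 F [ 0.9 -0.1 -5.1] grip 0.392
```

```bash
python3 -m crank '[{"offset":[-12,207,20],"dr":[0,0,0],"fingers":220},{"offset":[-12,207,20],"dr":[0,0,0],"fingers":220},{"offset":[-12,207,20],"dr":[0,0,0],"fingers":220},{"offset":[-12,207,20],"dr":[0,0,0],"fingers":220},{"offset":[-12,207,20],"dr":[0,0,0],"fingers":220},{"offset":[-12,207,20],"dr":[0,0,0],"fingers":220}]'
python3 -c "
from h import *
overlay('long','scene','pics/s9.png',(110,170,260,340),45,70,.28,10)
overlay('long','top','pics/t9.png',(140,240,120,240),45,70,.28,6)
ins('long',45,70,.28)"
```

```text
time: 18.15
position: [0.573, 0.2902, 0.1932]
ee_rot: [0.138, -0.07, 0.988, 0.009]
ft_force: [-0.1, -1.1, -4.2]
grip_width: 0.389
offset [0.5 2.7 0.3] dr [-0.0026 -0.0032  0.0013] t 18.25 F [ 0.5 -1.  -4.5] grip 0.394
```

View pics/s9.png

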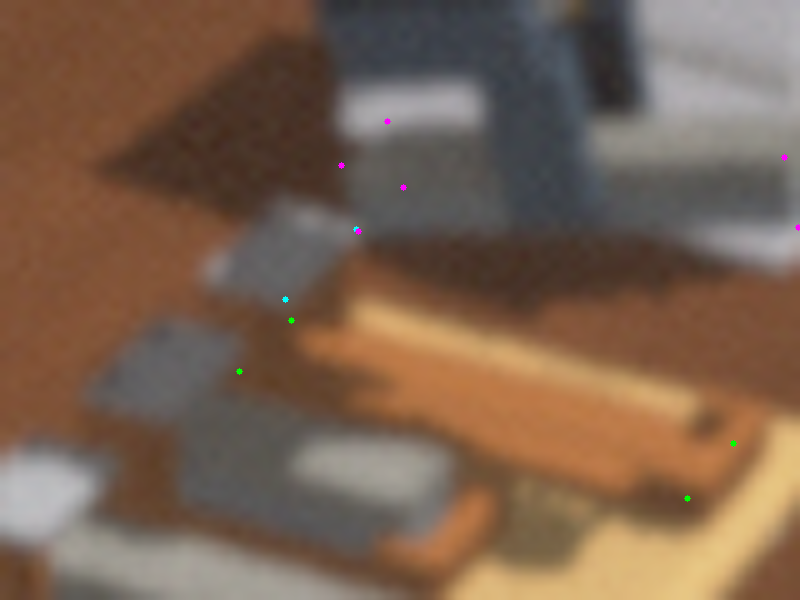

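View pics/t9.png

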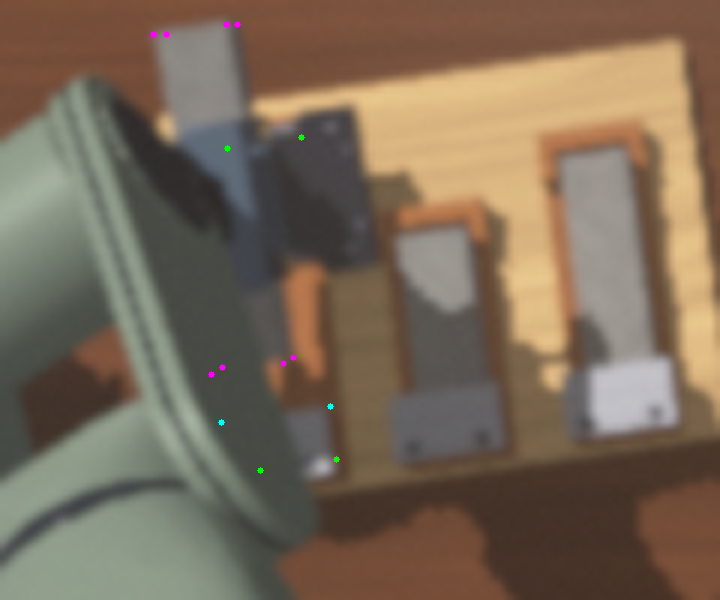

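```bash
python3 -c "
from h import *
ins('long',40,5,.28,dx=.002)"
```

```text
offset [21.1  2.8 61.5] dr [-0.0026 -0.0032  0.0013] t 18.25 F [ 0.5 -1.  -4.5] grip 0.394
```

```bash
python3 -m crank '[{"offset":[10,1,30],"dr":[0,0,0],"fingers":220},{"offset":[16,1,48],"dr":[0,0,0],"fingers":220},{"offset":[20,1,59],"dr":[0,0,0],"fingers":220},{"offset":[20,1,60],"dr":[0,0,0],"fingers":220},{"offset":[20,1,60],"dr":[0,0,0],"fingers":220}]'
python3 -c "
from h import *
ins('long',15,3,.28,dx=.002)"
```

```text
time: 18.75
position: [0.572, 0.2887, 0.1321]
ee_rot: [0.139, -0.068, 0.988, 0.009]
ft_force: [-0.1, 0.9, -3.1]
grip_width: 0.391
offset [27.5  1.5 -2.5] dr [-0.0011  0.0003 -0.0002] t 18.75 F [-0.1  0.9 -3.1] grip 0.391
```

```bash
python3 -m crank '[{"offset":[8,1,-1],"dr":[0,0,0],"fingers":220},{"offset":[16,1,-2],"dr":[0,0,0],"fingers":220},{"offset":[23,1,-3],"dr":[0,0,0],"fingers":220},{"offset":[26,1,-3],"dr":[0,0,0],"fingers":220},{"offset":[26,1,-3],"dr":[0,0,0],"fingers":220}]'
python3 -c "
from h import *
ins('long',8,2,.14,dx=.002)
ins('long',5,1,.0,dx=.002)"
```

```text
time: 19.25
position: [0.5449, 0.2868, 0.1273]
ee_rot: [0.139, -0.069, 0.988, 0.009]
ft_force: [-0.5, -0.5, -2.4]
grip_width: 0.389
offset [-3.6 -0.4 12.4] dr [-0.0011  0.139   0.0016] t 19.25 F [-0.5 -0.5 -2.4] grip 0.389
offset [-9.3 -0.3 26.9] dr [-0.0012  0.279   0.0015] t 19.25 F [-0.5 -0.5 -2.4] grip 0.389
```

```bash
python3 -m crank '[{"offset":[-1,0,6],"dr":[0,0.07,0],"fingers":220},{"offset":[-3,0,12],"dr":[0,0.14,0],"fingers":220},{"offset":[-3,0,12],"dr":[0,0.14,0],"fingers":220}]'
python3 -m crank '[{"offset":[-2,0,7],"dr":[0,0.07,0],"fingers":220},{"offset":[-4,0,13],"dr":[0,0.14,0],"fingers":220},{"offset":[-4,0,13],"dr":[0,0.14,0],"fingers":220}]'
python3 -c "
from h import *
ins('long',5,0,.0,dx=.002)"
```

```text
time: 19.55
position: [0.5537, 0.2881, 0.1164]
ee_rot: [0.07, -0.069, 0.995, 0.005]
ft_force: [0.1, 0.3, -3.0]
grip_width: 0.387
time: 19.85
position: [0.5588, 0.2885, 0.1036]
ee_rot: [0.001, -0.069, 0.998, -0.001]
ft_force: [0.1, 0.7, -2.9]
grip_width: 0.392
offset [-2.3 -0.2  0.6] dr [-0.0015  0.0015 -0.0001] t 19.85 F [ 0.1  0.7 -2.9] grip 0.392
```

```bash
python3 -m crank '[{"offset":[2,0,0],"dr":[0,0,0],"fingers":220},{"offset":[4,0,0],"dr":[0,0,0],"fingers":220},{"offset":[4,0,0],"dr":[0,0,0],"fingers":220}]'
python3 -m crank '[{"offset":[2,0,0],"dr":[0,0,0],"fingers":220},{"offset":[2,0,0],"dr":[0,0,0],"fingers":220}]'
```

```text
time: 20.15
position: [0.5529, 0.2878, 0.1047]
ee_rot: [0.0, -0.07, 0.998, -0.001]
ft_force: [-0.5, 0.2, -4.8]
grip_width: 0.395
time: 20.35
position: [0.5527, 0.2878, 0.105]
ee_rot: [0.002, -0.07, 0.998, -0.0]
ft_force: [5.0, -0.2, -4.2]
grip_width: 0.392
```

```bash
python3 -m crank '[{"offset":[1,0,1],"dr":[0,0,0],"fingers":220},{"offset":[1,0,2],"dr":[0,0,0],"fingers":220},{"offset":[1,0,2],"dr":[0,0,0],"fingers":220}]'
python3 -m crank '[{"offset":[0.5,0,0.5],"dr":[0,0,0],"fingers":220},{"offset":[0.5,0,0.5],"dr":[0,0,0],"fingers":220}]'
```

```text
time: 20.65
position: [0.5525, 0.2881, 0.1035]
ee_rot: [0.003, -0.069, 0.998, 0.0]
ft_force: [6.2, 1.4, -2.0]
grip_width: 0.391
time: 20.85
position: [0.5524, 0.2881, 0.1035]
ee_rot: [0.003, -0.069, 0.998, 0.0]
ft_force: [7.1, -0.8, 0.2]
grip_width: 0.393
```

```bash
python3 -m crank '[{"offset":[0,0,0],"dr":[0,0,0],"fingers":100},{"offset":[0,0,0],"dr":[0,0,0],"fingers":100},{"offset":[0,0,0],"dr":[0,0,0],"fingers":100},{"offset":[0,0,-45],"dr":[0,0,0],"fingers":100},{"offset":[0,0,-85],"dr":[0,0,0],"fingers":60},{"offset":[0,0,-135],"dr":[0,0,0],"fingers":60},{"offset":[40,-30,-155],"dr":[0,0,0],"fingers":60},{"offset":[80,-60,-155],"dr":[0,0,0],"fingers":60},{"offset":[120,-100,-155],"dr":[0,0,0],"fingers":60},{"offset":[120,-140,-155],"dr":[0,0,0],"fingers":60}]'
python3 -m crank '[{"offset":[0,-250,0],"dr":[0,0,0],"fingers":60},{"offset":[0,-250,0],"dr":[0,0,0],"fingers":60},{"offset":[0,-250,0],"dr":[0,0,0],"fingers":60},{"offset":[0,-250,0],"dr":[0,0,0],"fingers":60},{"offset":[0,-250,0],"dr":[0,0,0],"fingers":60},{"offset":[0,-250,0],"dr":[0,0,0],"fingers":60},{"offset":[0,-250,0],"dr":[0,0,0],"fingers":60},{"offset":[0,-250,0],"dr":[0,0,0],"fingers":60}]'
python3 - <<'E'
from h import *
p,d=optics.snapshot('scene'); cv2.imwrite('pics/s10.png',cv2.resize(p[120:200,245:345],None,fx=7,fy=7,interpolation=cv2.INTER_CUBIC)[:,:,::-1])
p,d=optics.snapshot('top'); cv2.imwrite('pics/t10.png',cv2.resize(p[140:235,140:250],None,fx=6,fy=6,interpolation=cv2.INTER_CUBIC)[:,:,::-1])
P=pts('top',d); hsv=cv2.cvtColor(p,cv2.COLOR_RGB2HSV); V=np.array([-U[1],U[0],0])
for r in ENDS:
    q=(P-ENDS[r]); x=q@U; y=q@V
    m=(abs(y)<.012)&(x>.03)&(x<LEN[r]-.008); A=np.c_[x[m],y[m],np.ones(m.sum())]
    c=np.linalg.lstsq(A,P[...,2][m],rcond=None)[0]
    print(r,"top z",np.median(P[...,2][m]).round(4),"slopes",c[:2].round(3))
    # stone grey mask on plane z=.046
    vv,uu=np.mgrid[:384,:512]; W=ray('top',np.c_[uu.ravel(),vv.ravel()],.046)-ENDS[r]
    wx,wy=W@U,W@V; g=((hsv[...,1]<70)&(P[...,2]>.04)&(P[...,2]<.053)).ravel()&(abs(wy)<.03)&(wx>.03)&(wx<LEN[r]+.02)
    b=g&(wx<LEN[r]-.01)
    print("  far edge x",np.percentile(wx[g],98).round(4),"mean y",wy[b].mean().round(4),"yaw rel",np.polyfit(wx[b],wy[b],1)[0].round(3),g.sum())
E
```

```text
time: 21.85
position: [0.4463, 0.1316, 0.257]
ee_rot: [-0.002, -0.071, 0.997, -0.001]
ft_force: [2.0, -0.2, -0.6]
grip_width: 0.766
time: 22.65
position: [0.4847, -0.1142, 0.2571]
ee_rot: [-0.001, -0.07, 0.998, -0.0]
ft_force: [-0.3, -0.1, -0.7]
grip_width: 0.762
short top z 0.0462 slopes [-0.002  0.015]
  far edge x 0.1075 mean y 0.0004 yaw rel -0.006 281
medium top z 0.0464 slopes [ 0.001 -0.022]
  far edge x 0.1379 mean y -0.0003 yaw rel -0.005 380
long top z 0.0461 slopes [0.002 0.026]
  far edge x 0.1661 mean y -0.0001 yaw rel -0.001 491
```

View pics/s10.png

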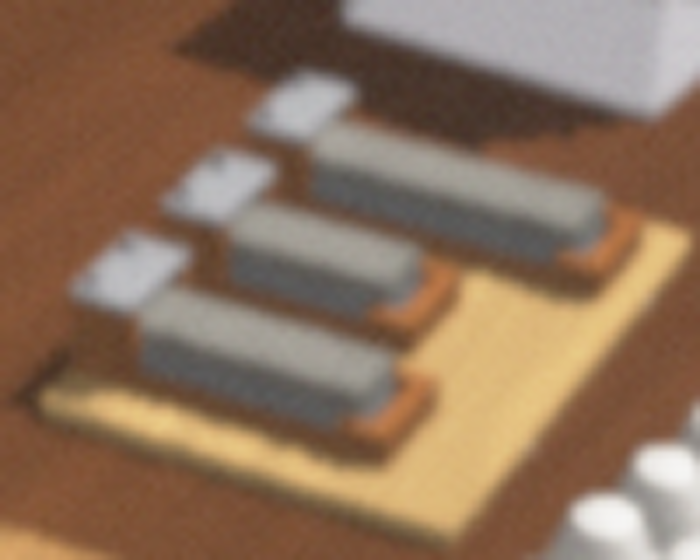

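View pics/t10.png

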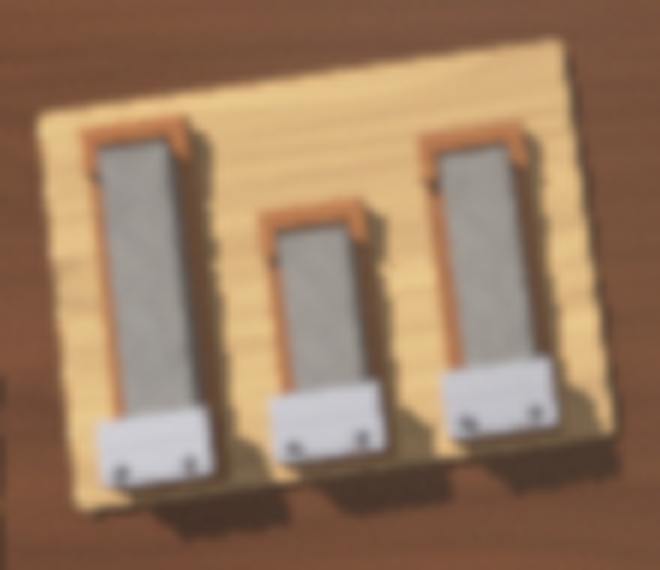

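```bash
python3 - <<'E'
from h import *
K=4
ims=[optics.snapshot('top')[0].astype(np.float32) for _ in range(6)]; p=np.mean(ims,0)
V=np.array([-U[1],U[0],0])
for r in ENDS:
    L=LEN[r]; xs=np.arange(L-.012,L+.026,.001); acc=[]
    for y in np.linspace(-.009,.009,7):
        W=ENDS[r]+U*xs[:,None]+V*y; W[:,2]=.046
        uv=proj('top',W).astype(np.float32)
        acc.append(cv2.remap(p,uv[:,0].reshape(1,-1),uv[:,1].reshape(1,-1),cv2.INTER_CUBIC)[0])
    a=np.mean(acc,0); rb=a[:,0]-a[:,2]
    print(r,'R-B',rb.round(0).astype(int).tolist()); print('  G',a[:,1].round(0).astype(int).tolist())
E
```

```text
short R-B [12, 12, 12, 12, 12, 12, 13, 13, 13, 15, 17, 20, 26, 33, 43, 55, 68, 79, 89, 96, 100, 103, 104, 104, 103, 102, 100, 98, 96, 95, 93, 92, 91, 91, 91, 91, 91, 91, 90]
  G [152, 152, 152, 152, 151, 151, 150, 149, 146, 141, 135, 127, 118, 110, 105, 102, 103, 106, 111, 115, 119, 122, 126, 130, 136, 143, 150, 158, 165, 171, 176, 179, 181, 183, 183, 183, 182, 181, 180]
medium R-B [12, 12, 13, 13, 13, 13, 13, 13, 13, 14, 15, 18, 22, 28, 37, 48, 60, 72, 83, 91, 96, 100, 101, 102, 101, 99, 97, 95, 94, 93, 92, 92, 91, 91, 90, 90, 90, 90, 90]
  G [150, 150, 151, 151, 151, 152, 152, 151, 149, 146, 141, 134, 126, 118, 111, 106, 105, 106, 109, 113, 117, 120, 124, 127, 132, 138, 145, 152, 159, 166, 172, 177, 181, 183, 185, 185, 185, 183, 182]
long R-B [11, 11, 11, 11, 11, 11, 11, 11, 12, 13, 16, 21, 28, 38, 50, 63, 76, 87, 95, 101, 104, 106, 107, 107, 106, 104, 102, 100, 97, 95, 94, 94, 94, 93, 92, 89, 84, 79, 74]
  G [150, 149, 149, 149, 148, 147, 146, 144, 140, 135, 129, 121, 113, 107, 103, 102, 104, 108, 112, 116, 120, 125, 130, 137, 145, 155, 165, 174, 182, 188, 191, 192, 189, 184, 175, 163, 149, 135, 120]
```

```bash
python3 - <<'E'
from h import *
p=np.mean([optics.snapshot('scene')[0].astype(np.float32) for _ in range(6)],0)
V=np.array([-U[1],U[0],0])
# visible far-end: near-side (-y) top long edge of the stone, far face; sample top centre line on plane .046 and stop top on plane .032
for r in ENDS:
  L=LEN[r]
  for z,a0,a1 in((.046,-.016,.012),(.032,0.004,.032)):
    xs=np.arange(L+a0,L+a1,.001); acc=[]
    for y in np.linspace(-.008,.008,7):
        W=ENDS[r]+U*xs[:,None]+V*y; W[:,2]=z
        uv=proj('scene',W).astype(np.float32)
        acc.append(cv2.remap(p,uv[:,0].reshape(1,-1),uv[:,1].reshape(1,-1),cv2.INTER_CUBIC)[0])
    a=np.mean(acc,0); print(r,z,'R-B',(a[:,0]-a[:,2]).round(0).astype(int).tolist()); print('   G',a[:,1].round(0).astype(int).tolist())
E
```

```text
short 0.046 R-B [13, 13, 13, 13, 13, 13, 13, 13, 13, 13, 13, 12, 12, 12, 12, 12, 12, 13, 14, 16, 19, 22, 28, 34, 40, 47, 54, 62]
   G [159, 159, 159, 159, 159, 158, 158, 157, 156, 155, 154, 152, 150, 147, 144, 140, 136, 132, 128, 124, 121, 118, 115, 112, 110, 108, 106, 105]
short 0.032 R-B [30, 41, 52, 64, 76, 86, 95, 102, 107, 110, 111, 111, 109, 106, 103, 98, 94, 90, 87, 85, 84, 84, 85, 87, 90, 93, 96, 98, 99]
   G [118, 118, 118, 118, 119, 120, 120, 121, 121, 120, 120, 118, 116, 113, 110, 106, 103, 101, 101, 102, 106, 111, 119, 128, 137, 146, 156, 164, 171]
medium 0.046 R-B [13, 13, 13, 13, 13, 13, 13, 13, 13, 13, 13, 13, 13, 13, 13, 13, 14, 14, 15, 17, 20, 24, 29, 34, 40, 46, 53, 60, 67]
   G [157, 157, 157, 157, 158, 158, 158, 158, 158, 158, 157, 156, 154, 152, 149, 145, 141, 137, 133, 129, 125, 122, 120, 117, 116, 114, 112, 111, 111]
medium 0.032 R-B [23, 31, 42, 55, 67, 79, 90, 99, 105, 110, 112, 113, 111, 108, 105, 101, 96, 92, 88, 85, 83, 83, 83, 85, 87, 90, 92, 94]
   G [117, 116, 116, 116, 116, 117, 118, 119, 119, 120, 119, 118, 117, 114, 111, 108, 104, 101, 100, 100, 102, 107, 114, 122, 131, 141, 149, 157]
long 0.046 R-B [13, 13, 13, 13, 13, 13, 13, 13, 13, 12, 12, 12, 12, 13, 13, 13, 14, 16, 19, 22, 27, 32, 39, 45, 52, 59, 65, 72]
   G [157, 157, 156, 156, 156, 156, 156, 155, 155, 153, 152, 149, 147, 144, 141, 137, 132, 128, 124, 120, 117, 113, 111, 108, 105, 103, 102, 101]
long 0.032 R-B [31, 41, 52, 64, 75, 86, 95, 102, 107, 109, 110, 109, 106, 103, 99, 95, 91, 88, 85, 84, 84, 86, 89, 92, 95, 98, 100, 101]
   G [114, 113, 113, 113, 113, 115, 116, 117, 118, 118, 117, 116, 113, 111, 108, 105, 104, 103, 105, 109, 116, 125, 135, 145, 155, 165, 173, 179]
```

All three stones show the same far-stop gap to about 1 mm, which fits each stone having stopped against its end wall. The arm is clear of everything, so I'm handing in.

```bash
python3 -c "
from station import env,read_state
s=read_state(); print(s['time'],s['ft_force'].round(1)); print(env.job_done())"
```

```text
23.35 [-0.1  0.  -0.2]
the job is handed in; nothing more can be done
None
```

All three sharpening stones are in the rows made for their lengths. I put each one in tilted with its low end under the bridge, laid it flat, pushed it until it stopped against the end wall, and released it. The job was handed in at about 23 s of the 72 s allowed, with the arm raised clear of everything.

- **Flat on the row floor:** the stone tops measured 46.1–46.4 mm above the bench, against an expected 46 mm. Slope along each row was 0.002 rad or less. Slope across read 0.015–0.026 rad from noisy depth, inside the 0.05 limit.
- **Aligned with the row:** each stone was within 0.5 mm across and about 0.006 rad of its row, by my own estimate of the row positions.
- **Pushed home:** each stone stopped at a firm 7–8 N contact. The gap to the far stop agreed between rows to about 1 mm in the scene view. In the top view the long stone's gap read about 1.5 mm smaller than the other two. I took this as measurement error, partly from the viewing angle, and did not push that stone again.

I did not measure the bell, egg carton, bottle opener or bins again at the end. No move was aimed at them and I saw no unexpected contact forces.

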